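# Press the bearing cover on and push the keyed pulley shaft home in the drive hub

### The job

Put this belt drive together on the saw table: first press the loose aluminium cover down over the hub onto the round blue housing until it sits level, snapped under all three spring clips. Then take the belt pulley out of the wooden block, lower its keyed shaft through the cover into the hub, turn it until the key slips into the keyway, and push until the pulley is fully home on the hub and the sprung hub is down at its stop. Finish while still gripping the pulley and pressing it down there, so that I can fit the retaining screw; do not let go, and leave the other tools and bits on the table where they are.

Things in the scene. Friction and masses are not known exactly. Their poses are not given: they have to be found in the camera images.
- housing: Round blue cast housing, 94 mm across, on a 112 x 112 x 10 mm flange; fixed, its place and yaw vary. Origin: centre of the flange's underside, on the table; z up. Its flat rim, 84 mm in inner diameter, is 58 mm above the origin. Three sprung steel clips stand round it, 78 mm high, at 60, 180 and 300 degrees from its x axis.
- clip_nose (a point): Nose of the bent spring clip at 180 degrees, 66 mm above the housing's origin. At rest the three noses overhang the cover's edge by 1 to 2 mm, just above the seated cover's plate, and flare outward above; they spring aside as the cover is pressed straight down past them, which takes 5 to 15 N in all, and then hold it.
- hub_face (a point): Centre of the flat top of the steel hub in the middle of the housing, at its bore's mouth; 94 mm above the housing's origin at rest, moves with the hub. z up, x points to the keyway, marked by a yellow dab. Hub 30 mm in diameter; bore 17.5 mm, 46 mm deep, with one keyway 8 mm wide reaching 11.8 mm from the axis, all the way down. The hub cannot turn.
- hub (a joint): How far the hub is pushed down on its preload spring: 0 at rest, 0.005 m at its stop. It takes 4 N to start and 12 N at the stop.
- cover: Loose aluminium bearing cover, about 300 g, round: plate 92 mm across; below it a tapered spigot 79 mm across, 8 mm deep, that enters the housing's rim; above it a collar. Open in the middle (36 mm) for the hub. Lies on the table on its spigot; any yaw will do. Origin: centre of the spigot's underside, z up. Seated on the rim, its origin is 50 mm above the housing's.
- cover_plate (a point): Centre of the cover at the level of its plate's top, 14 mm above its origin (the plate is 6 mm thick). From here the collar, the part to grip, rises 22 mm: outer diameter 44 mm, inner 36 mm. When the cover is seated the hub, at rest, stands 8 mm out of the collar.
- block: Softwood block 74 x 74 x 56 mm with a 28 mm hole, 50 mm deep, in which the pulley's shaft stands; fixed, its place and yaw vary (it and the cover may swap sides). Origin: centre of its underside.
- pulley: Dark steel V-belt pulley, 58 mm in diameter and 14 mm thick, in one piece with its keyed shaft, about 400 g, standing shaft down in the block. Origin: centre of the pulley's underside, which rests on the block's top and ends up flat on the hub's face; z up, x towards the key. A yellow paint stripe on the pulley's top, from boss to rim, lies over the key.
- pulley_boss (a point): On the pulley's axis, 36 mm above its origin, in the round boss to grip it by: 30 mm in diameter, rising from the pulley's top at 14 mm to 42 mm above the origin. Grip round it, with the fingertips well below its top.
- shaft_tip (a point): Lower end of the pulley's shaft, 42 mm below the pulley's origin. The shaft is 16 mm in diameter, its last 8 mm tapered to 9 mm. The brass key, 6 mm wide, stands out to 11 mm from the axis along the pulley's x axis, from 2 to 20 mm below the pulley's origin; so the shaft is 22 mm in the bore when the key meets the hub's face.
- tape_measure: Blue tape measure, 82 x 44 x 68 mm, loose, to be left alone.
- adjustable_wrench: Adjustable wrench, 195 mm long, loose, to be left alone.
- hex_key_1: Dark hex key, 104 mm long, loose, to be left alone.
- offcut_2: Wood offcut, 75 x 38 x 38 mm, loose, to be left alone.
- spray_can: Blue and white spray can, 52 mm across, 161 mm high, loose, to be left alone.
There are look-alikes about, which are no part of the job. What is shaped like the pulley but purple or red is not meant.

How it is judged:
By the outcome, as a careful person would: the job done as asked, in the order asked, and still so for the second after the job is handed in, while the arm keeps its last pose, push and grip.
It also fails if it takes over 58 s, if anything falls off the work surface, if the arm or the gripper's body presses on something with over 40 N, if the wrist force passes 120 N, or if a joint passes its speed limit or range.

### The arm

A 6-joint arm with a two-finger parallel gripper is mounted at the origin on a cart in front of the work surface, level with it; the furniture and walls round the work are solid. World frame = base frame: x ahead of the robot, y to its left, z up, the work surface at z = 0. Lengths are in m, angles in rad, forces in N, time in s.
With the tool pointing down it reaches from about 0.35 to 0.875 m from the base axis. Payload 15.5 kg.
Tool frame: the origin (TCP) lies between the finger pads, 19 mm behind the fingertips; this is the grasp point; z points along the fingers, y is the line along which they close (so a half turn about z gives the same grasp; the last joint's range is limited). The gripper opens to 85 mm and grips with 20 to 120 N. Pads are 22 mm wide; open, the fingers measure 114 mm over their backs; the gripper's body (76 mm by 85 mm) begins 54 mm behind the grasp point. The pads swing forward as they close: fully open they stand 13 mm farther back than shut.
Start: joints at [1.194, 0.494, 1.345, -0, 1.302, -0.096], TCP at [0.173, 0.601, 0.25] pointing down, gripper open.
Joint ranges: [-2.91, 2.91], [-0.82, 2.16], [0.22, 2.67], [-1.22, 4.37], [0.12, 2.79], [-3.08, 3.08]. Speed limits (rad/s): [1.89, 1.89, 2.57, 3.01, 3.01, 3.01].

### API

Orientations are given as a unit quaternion [w, x, y, z].
In Python, from station import get_state, grab_frame, camera_params, close_job gives the robot as it stands.
- The arm moves only by the shell command python3 -m handwheel 'ROWS' [OPENING]. ROWS is a JSON object of lists of equal length, an entry for each row: "translation": the shift along the tool's x, y, z in m, a list of three; "twist": the turn about the tool's z in degrees. In form: {"translation": [[dx, dy, dz], ...], "twist": [twist, ...]}. A call has 1 to 8 rows; each row is the pose to reach, as a shift and turn from the pose commanded when the call began, along the tool's axes at that moment; what a row does not reach only later rows make up. A row lasts 1/10 s, in which the tool goes at most 50 mm and 8.59 degrees, less where a joint would pass 70% of its speed; a pose out of reach is approached as far as the arm can. A call with a gripper value outside its range is refused whole. OPENING is the finger opening in m, from 0 to 0.0854, set as the call begins (- or left out, the last holds). The fingers move at their own pace and stop on an object; the grip force is fixed at half the most. Time passes only in rows, so rows that repeat a pose let the fingers close. It gives the time, the measured TCP pose, the force, the opening and the grip force at its end, in the units of the state.
- get_state(): the state, without advancing time (a new reading comes with each control period).
- grab_frame(name): name is "scene" or "side" or "wrist"; returns the picture (420x560x3 uint8, blue, green, red); there is no depth.
- camera_params(name): a dict with "mtx" (3x3 intrinsics, pixels), "camera_from_world" (4x4, takes a point from world to camera coordinates). Camera axes: x right, y down, z forward; pixel columns grow to the right and rows downward; lengths in m; the calibration is good to about 2 mm. The wrist camera is an equidistant fisheye: a pixel r from the principal point sees the ray r / f radians off the axis. A picture is of the moment at which its call begins: read the wrist's pose just before it. camera_params takes no time and is no camera call; for the wrist camera it gives the pose at the moment of the call.
- close_job(): hands the job in; it is judged then, once.
The state is a dict: "time_s": time; "qpos": joint angles; "dq": joint speeds; "joint_efforts": joint torques, N m; "ee_pos": TCP position; "tool_rot": TCP orientation; "wrist_force": force on the tool from outside, world axes, zero at the start; "wrist_torque": the same for the moment, N m; "width": finger opening in m; "finger_force": force on a finger pad.
Only numpy, scipy, OpenCV 4.12 (cv2) and the standard library are available. Lean on these libraries where they do the work, as an engineer would, in place of code of your own. Each camera call takes 0.05 s, during which the arm holds its last target. There are 200 camera calls.

## Working session

There is one attempt and no reset: what is moved stays moved. The work goes in short steps, Python scripts to look and compute and a shell command to move; the robot and the scene stay as the last step left them, time stands still between calls to the robot, and variables do not carry over. Pictures are saved under pics/ and viewed, at most 10 in all, crops included, and the job is handed in when it is done.

```bash
mkdir -p pics; ls
python3 - <<'E'
from station import *
import cv2,numpy as np
s=get_state();print({k:np.round(v,4).tolist() for k,v in s.items()})
a=grab_frame("scene");b=grab_frame("side");
cv2.imwrite("pics/scene0.png",a);cv2.imwrite("pics/side0.png",b)
for n in("scene","side","wrist"):
    p=camera_params(n);print(n,np.round(p["mtx"],1).tolist(),np.round(p["camera_from_world"],3).tolist())
E
```

```text
pics
{'time_s': 0.0, 'qpos': [1.1945, 0.4942, 1.3461, 0.0, 1.3025, -0.0955], 'dq': [0.0002, 0.0013, 0.0014, -0.0005, -0.0009, 0.0012], 'joint_efforts': [0.0054, -88.2175, -38.3862, 0.0003, 0.0103, 0.0], 'ee_pos': [0.1731, 0.6002, 0.2494], 'tool_rot': [-0.0001, 0.14, 0.9902, -0.0006], 'wrist_force': [-0.0485, 0.2416, 0.6019], 'wrist_torque': [0.0184, -0.0795, -0.004], 'finger_force': 0.0, 'width': 0.0851}
scene [[524.1, 0.0, 280.4], [0.0, 524.1, 203.3], [0.0, 0.0, 1.0]] [[0.784, -0.621, -0.018, -0.459], [-0.485, -0.594, -0.642, 0.32], [0.388, 0.512, -0.766, 1.345], [0.0, 0.0, 0.0, 1.0]]
side [[460.0, 0.0, 273.0], [0.0, 460.0, 205.2], [0.0, 0.0, 1.0]] [[-0.887, -0.461, -0.013, 0.51], [-0.151, 0.318, -0.936, 0.158], [0.436, -0.828, -0.351, 1.336], [0.0, 0.0, 0.0, 1.0]]
wrist [[325.2, 0.0, 273.4], [0.0, 325.2, 203.6], [0.0, 0.0, 1.0]] [[0.277, 0.961, -0.001, -0.626], [0.917, -0.264, 0.298, -0.038], [0.286, -0.083, -0.955, 0.379], [0.0, 0.0, 0.0, 1.0]]
```

View pics/scene0.png

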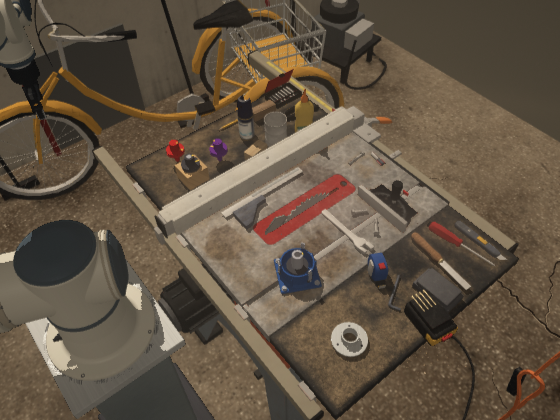

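View pics/side0.png

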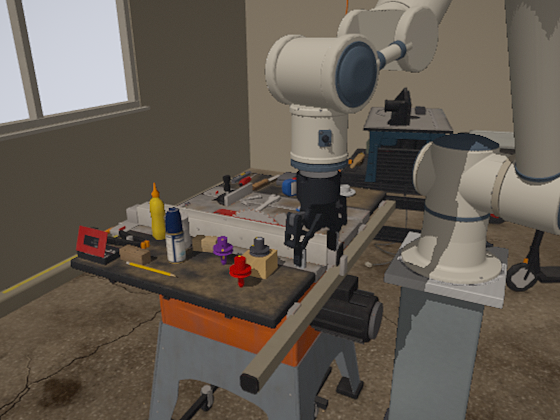

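Scene: housing about (297,270), cover (350,341), block with the dark pulley (190,165). The look-alikes are red at (176,150) and purple at (218,150). In the side view the dark one in the wooden block is at (261,250), with red at (240,268) and purple at (223,247).

```bash
cat > h.py <<'E'
from station import *
import cv2,numpy as np
def ray(name,uv,P=None):
    P=P or camera_params(name);K=np.array(P["mtx"]);T=np.array(P["camera_from_world"])
    x=(uv[0]-K[0,2])/K[0,0];y=(uv[1]-K[1,2])/K[1,1]
    if name=="wrist":
        r=np.hypot(x,y);s=np.sin(r)/r if r>1e-9 else 1;d=np.array([x*s,y*s,np.cos(r)])
    else: d=np.array([x,y,1.])
    R=T[:3,:3];return -R.T@T[:3,3],R.T@d/np.linalg.norm(d)
def plane(name,uv,z,P=None):
    o,d=ray(name,uv,P);return o+d*(z-o[2])/d[2]
def tri(rays):
    A=0;b=0
    for o,d in rays:
        M=np.eye(3)-np.outer(d,d);A=A+M;b=b+M@o
    p=np.linalg.solve(A,b);return p,[np.linalg.norm(np.cross(p-o,d)) for o,d in rays]
def proj(name,p,P=None):
    P=P or camera_params(name);K=np.array(P["mtx"]);T=np.array(P["camera_from_world"])
    c=T[:3,:3]@p+T[:3,3]
    if name=="wrist":
        q=np.hypot(c[0],c[1]);t=np.arctan2(q,c[2]);return np.array([K[0,2]+K[0,0]*t*c[0]/q,K[1,2]+K[1,1]*t*c[1]/q])
    return (K@(c/c[2]))[:2]
def totool(p):
    s=get_state();w,x,y,z=s["tool_rot"]
    from scipy.spatial.transform import Rotation as R
    return R.from_quat([x,y,z,w]).inv().apply(np.array(p)-s["ee_pos"])
E
python3 - <<'E'
from h import *
for n,uv,z in [("cover",(350,341),.014),("cover collar",(350,334),.036),("hub",(297,255),.094),("housing",(297,275),.058),("pulley",(190,160),.098),("red",(176,145),.06),("wrench",(350,230),0),("tape",(378,265),.06),("fence top",(165,222),.08),("fence top far",(355,115),.08),("near rail",(240,290),0)]:
    print(n,plane("scene",uv,z).round(3))
print("side pulley",plane("side",(261,241),.098).round(3))
a=cv2.imread("pics/scene0.png");b=cv2.imread("pics/side0.png");w=grab_frame("wrist")
c=lambda i,x,y,s:cv2.resize(i[y:y+s*3//4,x:x+s],(400,300),interpolation=cv2.INTER_CUBIC)
cv2.imwrite("pics/m1.png",np.vstack([np.hstack([c(a,140,120,120),c(b,190,210,120)]),np.hstack([c(a,240,220,160),cv2.resize(w,(400,300))])]))
cv2.imwrite("pics/w0.png",w)
E
```

```text
cover [ 0.465 -0.43   0.014]
cover collar [ 0.469 -0.423  0.036]
hub [ 0.491 -0.191  0.094]
housing [ 0.467 -0.221  0.058]
pulley [0.459 0.279 0.098]
red [0.476 0.401 0.06 ]
wrench [ 0.709 -0.172  0.   ]
tape [ 0.652 -0.333  0.06 ]
fence top [0.282 0.133 0.08 ]
fence top far [1.003 0.126 0.08 ]
near rail [ 0.341 -0.133  0.   ]
side pulley [0.45  0.309 0.098]
```

View pics/m1.png

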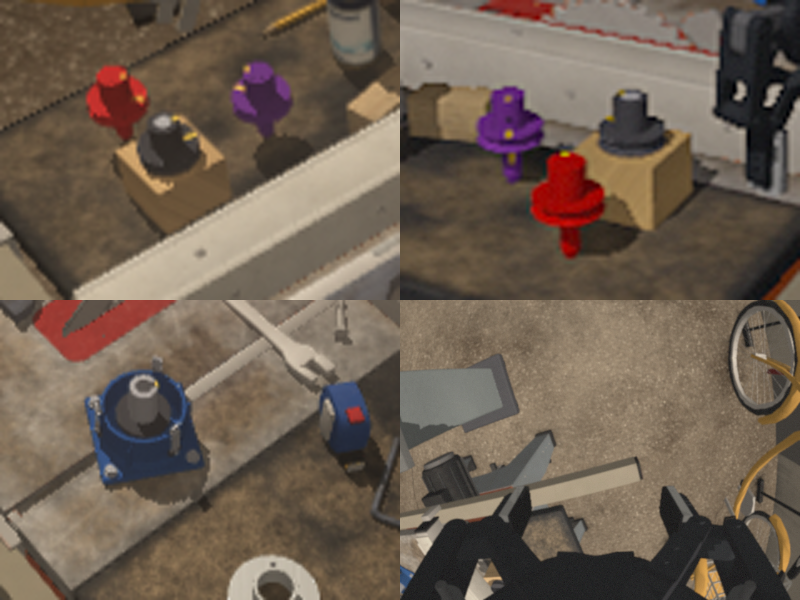

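Dark pulley in the wooden block: scene (189,157), side (259,239). Its yellow stripe and dark steel body fit the description. The red and purple ones stand free and are not meant. I'm moving toward the cover, looking at the pulley from above on the way.

```bash
python3 -m handwheel '{"translation":[[-0.3,-0.3,0],[-0.3,-0.3,0],[-0.3,-0.3,0],[-0.3,-0.3,0],[-0.3,-0.3,0],[-0.3,-0.3,0],[-0.3,-0.3,0],[-0.3,-0.3,0]],"twist":[0,0,0,0,0,0,0,0]}'
python3 - <<'E'
from h import *
print(tri([ray("scene",(189,156.6)),ray("side",(259,239))]))
P=camera_params("wrist");T=np.array(P["camera_from_world"]);print(-T[:3,:3].T@T[:3,3],T[2,:3])
w=grab_frame("wrist");cv2.imwrite("pics/w1.png",w)
import json;json.dump({k:np.array(v).tolist() for k,v in P.items()},open("P1.json","w"))
E
```

```text
time_s: 0.95
ee_pos: [0.3671, 0.2485, 0.25]
tool_rot: [0.0, 0.14, 0.99, 0.0]
wrist_force: [0.8, 0.6, -0.1]
width: 0.0852
finger_force: 0.0
(array([0.46439675, 0.29521936, 0.09559896]), [np.float64(0.0007362571654939771), np.float64(0.0007362571654937215)])
[0.29336423 0.27087217 0.3732918 ] [ 0.286815   -0.08196662 -0.95447296]
```

View pics/w1.png

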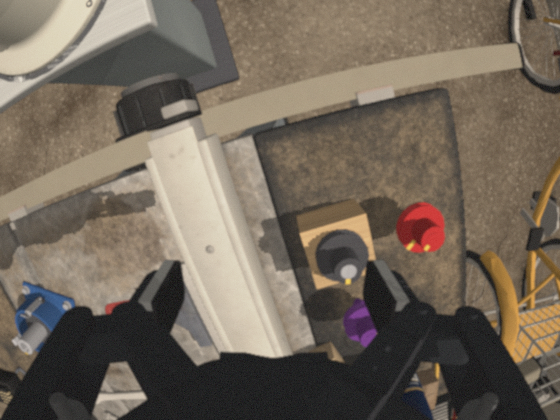

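Wrist view: dark boss top at (347,268) with its stripe just below at (347,282). Red is at (421,228), purple at (362,322). On to the cover.

```bash
python3 -m handwheel '{"translation":[[-0.18,-0.52,0],[-0.18,-0.52,0],[-0.18,-0.52,0],[-0.18,-0.52,0],[-0.18,-0.52,0],[-0.18,-0.52,0],[-0.18,-0.52,0],[-0.18,-0.52,0]],"twist":[0,0,0,0,0,0,0,0]}' && python3 -m handwheel '{"translation":[[-0.05,-0.14,0],[-0.05,-0.14,0],[-0.05,-0.14,0],[-0.05,-0.14,0]],"twist":[0,0,0,0]}'
python3 - <<'E'
from h import *
P=camera_params("wrist")
w=grab_frame("wrist");cv2.imwrite("pics/w2.png",w)
import json;json.dump({k:np.array(v).tolist() for k,v in P.items()},open("P2.json","w"))
P1=json.load(open("P1.json"));print(tri([ray("scene",(189,156.6)),ray("side",(259,239)),ray("wrist",(347.5,269),P1)]))
E
```

```text
time_s: 1.8
ee_pos: [0.3871, -0.1512, 0.2501]
tool_rot: [0.0, 0.14, 0.99, -0.0]
wrist_force: [1.1, -0.3, 0.4]
width: 0.0851
finger_force: 0.0
time_s: 2.2
ee_pos: [0.3972, -0.3028, 0.2499]
tool_rot: [0.001, 0.142, 0.99, -0.001]
wrist_force: [0.3, 0.2, -0.6]
width: 0.086
finger_force: 0.0
(array([0.46367494, 0.29709801, 0.09527213]), [np.float64(0.0019279606735080862), np.float64(0.0011441774583904802), np.float64(0.0019834780680657465)])
```

View pics/w2.png

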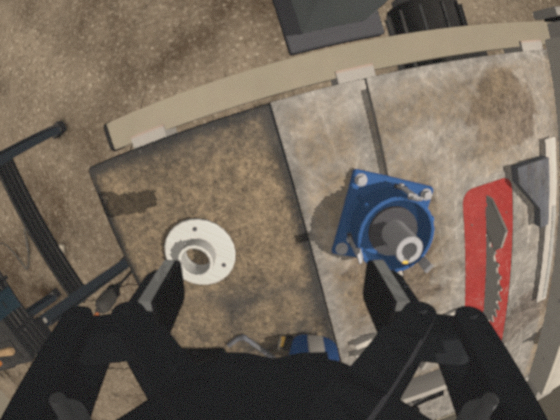

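Wrist view: cover plate centre about (200,251), collar mouth (196,262). Housing rim is about (397,230), hub face (408,249), yellow dab near (406,262). Next I'll measure both by contours.

```bash
cat > m.py <<'E'
from h import *
import json
P2=json.load(open("P2.json"));w=cv2.imread("pics/w2.png");a=cv2.imread("pics/scene0.png")
from scipy.optimize import least_squares
def circ(pts):
    f=lambda q:np.hypot(pts[:,0]-q[0],pts[:,1]-q[1])-q[2]
    r=least_squares(f,[*pts[:,:2].mean(0),.04],loss="soft_l1",f_scale=.001);return r.x,np.abs(f(r.x)).mean()
def blob(img,roi,fn):
    x,y,X,Y=roi;h=cv2.cvtColor(img,cv2.COLOR_BGR2HSV)[y:Y,x:X];m=cv2.morphologyEx(fn(h),cv2.MORPH_OPEN,np.ones((3,3)))
    c=max(cv2.findContours(m,0,cv2.CHAIN_APPROX_NONE)[0],key=cv2.contourArea)[:,0]+[x,y]
    return c.astype(float)
wh=lambda h:((h[...,1]<60)&(h[...,2]>125)).astype(np.uint8)*255
bl=lambda h:((h[...,0]>100)&(h[...,0]<125)&(h[...,1]>110)).astype(np.uint8)*255
if __name__=="__main__":
    for n,img,roi,P in [("wrist",w,(150,205,255,300),P2),("scene",a,(320,310,380,370),None)]:
        c=blob(img,roi,wh);c=c[(c[:,1]<285)]
        for z in (.010,.014):
            print(n,"cover",z,circ(np.array([plane(n,p,z,P) for p in c])))
    c=blob(w,(320,150,450,280),bl);print("flange minrect",cv2.boxPoints(cv2.minAreaRect(c.astype(np.float32))).tolist())
    h=cv2.cvtColor(w,cv2.COLOR_BGR2HSV);
    y=cv2.inRange(h,(18,110,110),(35,255,255));ys,xs=np.nonzero(y[225:280,380:440]);print("yellow",xs.mean()+380,ys.mean()+225,len(xs))
    s=lambda i,x,y,sz:cv2.resize(i[y:y+sz*3//4,x:x+sz],(400,300),interpolation=cv2.INTER_CUBIC)
    r=cv2.resize(w[145:280,320:500],(800,600),interpolation=cv2.INTER_CUBIC);cv2.imwrite("pics/hz.png",r)
E
python3 m.py
```

```text
wrist cover 0.01 (array([ 0.46924582, -0.41989561,  0.04614466]), np.float64(0.001821333580297956))
wrist cover 0.014 (array([ 0.46763886, -0.4183497 ,  0.04563436]), np.float64(0.0018017126211556003))Traceback (most recent call last):
  File "m.py", line 18, in <module>
    print(n,"cover",z,circ(np.array([plane(n,p,z,P) for p in c])))
                      ~~~~^^^^^^^^^^^^^^^^^^^^^^^^^^^^^^^^^^^^^^^
  File "m.py", line 7, in circ
    r=least_squares(f,[*pts[:,:2].mean(0),.04],loss="soft_l1",f_scale=.001);return r.x,np.abs(f(r.x)).mean()
                        ~~~^^^^^^
IndexError: too many indices for array: array is 1-dimensional, but 2 were indexed
```

```bash
sed -i 's/;c=c\[(c\[:,1\]<285)\]//' m.py; python3 m.py
```

```text
wrist cover 0.01 (array([ 0.46924582, -0.41989561,  0.04614466]), np.float64(0.001821333580297956))
wrist cover 0.014 (array([ 0.46763886, -0.4183497 ,  0.04563436]), np.float64(0.0018017126211556003))
scene cover 0.01 (array([ 0.46973927, -0.42141941,  0.04460267]), np.float64(0.0005085230771459441))
scene cover 0.014 (array([ 0.46817261, -0.42260861,  0.04445615]), np.float64(0.0005068587507557615))
flange minrect [[332.148681640625, 251.43008422851562], [354.120361328125, 167.205322265625], [443.63720703125, 190.55755615234375], [421.66552734375, 274.7823181152344]]
yellow 405.0 262.0 15
```

View pics/hz.png

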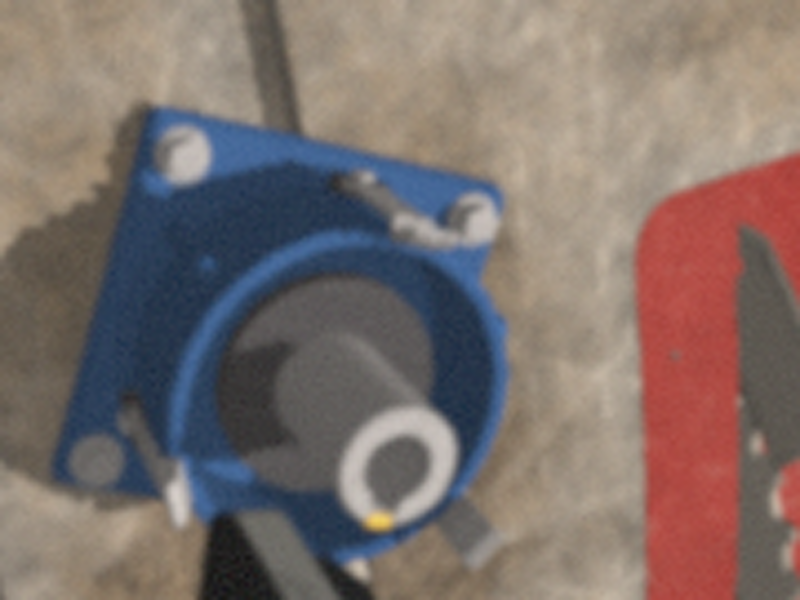

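Enlarged: hub ring centre crop (400,466) → px (409.9,249.9), dab crop (379,521). Flange corners are at crop (150,108), (500,190) and (55,485). The clips appear at upper, left and lower right.

Run:
```python
from m import *
u=lambda x,y:(320+x*180/800,145+y*135/600)
W=lambda x,y,z:plane("wrist",u(x,y),z,P2)
c=[W(150,108,.01),W(500,190,.01),W(55,485,.01)];print("corners",np.round(c,4).tolist())
print("centre",(c[1]+c[2])/2,"sides",np.linalg.norm(c[1]-c[0]),np.linalg.norm(c[2]-c[0]))
for q in (c[1]-c[0],c[2]-c[0]):print("edge deg",np.degrees(np.arctan2(q[1],q[0])))
print("hub wrist",W(399.5,466,.094),"scene",plane("scene",(297.6,254.4),.094),"tri",tri([ray("wrist",u(399.5,466),P2),ray("scene",(297.6,254.4))]))
d=W(379,521,.094)-W(399.5,466,.094);print("key deg",np.degrees(np.arctan2(d[1],d[0])),np.linalg.norm(d))
# rim circle visible left arc
print("cover mouth tri",tri([ray("wrist",(197,259),P2),ray("scene",(350,336))]))
ctr=W(399.5,466,.094)[:2]
for n,x,y in(("A",450,240),("B",178,490),("C",490,555)):
    p=W(x,y,.075);e=p[:2]-ctr;print(n,np.degrees(np.arctan2(e[1],e[0])),np.hypot(*e))
print(totool([.468,-.4205,.1]))
```

```text
corners [[0.4189, -0.2112, 0.01], [0.4687, -0.1152, 0.01], [0.5174, -0.2599, 0.01]]
centre [ 0.49301203 -0.1875756   0.01      ] sides 0.10816160165551411 0.10982007189942777
edge deg 62.61238026999616
edge deg -26.32060819610856
hub wrist [ 0.49320851 -0.18613806  0.094     ] scene [ 0.49367706 -0.19092262  0.094     ] tri (array([ 0.50161865, -0.18173868,  0.07832476]), [np.float64(0.0011750314322852434), np.float64(0.0011750314322852176)])
key deg -27.66896944192081 0.014255133081541228
cover mouth tri (array([ 0.47154076, -0.42197891,  0.02131475]), [np.float64(0.00027600888203034823), np.float64(0.0002760088820302618)])
A 147.60443747593823 0.04995316762416681
B -90.24534480215269 0.04927153469361084
C 32.11119614141399 0.0542937595534831
[-0.10226029 -0.09571914  0.14956682]
```

```bash
python3 -m handwheel '{"translation":[[-0.04,-0.04,0],[-0.08,-0.07,0.03],[-0.105,-0.095,0.06],[-0.105,-0.095,0.09],[-0.105,-0.095,0.09],[-0.105,-0.095,0.09]],"twist":[5,11,11,11,11,11]}'
python3 - <<'E'
from h import *
import json
P=camera_params("wrist");w=grab_frame("wrist");s=get_state();print(s["ee_pos"],s["tool_rot"],abs(np.array(s["dq"])).max())
json.dump({k:np.array(v).tolist() for k,v in P.items()},open("P3.json","w"));cv2.imwrite("pics/w3.png",w)
E
```

```text
time_s: 2.85
ee_pos: [0.4711, -0.4165, 0.16]
tool_rot: [-0.001, 0.234, 0.972, 0.001]
wrist_force: [-0.3, -0.8, 1.2]
width: 0.0856
finger_force: 0.0
[ 0.47152886 -0.41691054  0.16125553] [ 1.34057333e-04  2.33839991e-01  9.72275084e-01 -2.68715212e-05] 0.023975530973982445
```

View pics/w3.png

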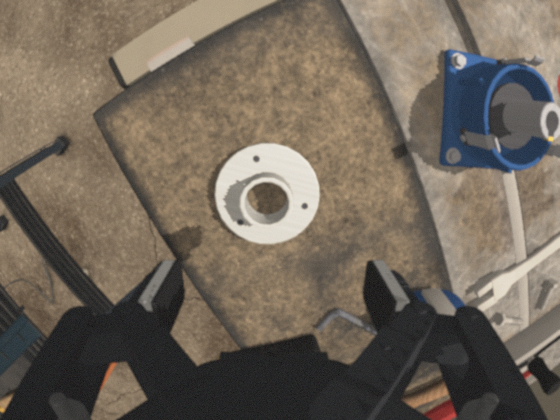

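Cover plate centre is at (267,194), collar mouth at (267,200), with a clean outline. I'll fit it, take heights from two wrist positions, and remeasure the hub.

Run:
```python
from m import *
P3=json.load(open("P3.json"));w3=cv2.imread("pics/w3.png")
c=blob(w3,(200,130,335,255),wh)
for z in(.008,.014):print(z,circ(np.array([plane("wrist",p,z,P3) for p in c])))
c2=blob(w,(150,205,255,300),wh);c2=c2[c2[:,0]>195]
e3=cv2.fitEllipse(c.astype(np.float32))[0];e2=cv2.fitEllipse(blob(w,(150,205,255,300),wh).astype(np.float32))[0];sc=cv2.fitEllipse(blob(a,(320,310,380,370),wh).astype(np.float32))[0]
print(e2,e3,sc,"tri w2,w3",tri([ray("wrist",e2,P2),ray("wrist",e3,P3)]),"tri w3,scene",tri([ray("wrist",e3,P3),ray("scene",sc)]))
# mouth: dark hole inside
g=cv2.cvtColor(w3,cv2.COLOR_BGR2GRAY)
m=((g[170:230,235:300]<110)*255).astype(np.uint8);k=max(cv2.findContours(m,0,1)[0],key=cv2.contourArea)[:,0]+[235,170];print("hole",k.min(0),k.max(0))
# hub in w3
m=wh(cv2.cvtColor(w3,cv2.COLOR_BGR2HSV))[90:150,525:560];print("hubring bbox",[ (q.min()) for q in np.nonzero(m)],[q.max() for q in np.nonzero(m)])
print("tool to cover",totool([*circ(np.array([plane("wrist",p,.014,P3) for p in c]))[0][:2],.037]))
```

```text
0.008 (array([ 0.46995212, -0.42097847,  0.04667749]), np.float64(0.0002649730521875111))
0.014 (array([ 0.46849477, -0.42010012,  0.04566071]), np.float64(0.00025919996623594124))
(201.1434783935547, 250.85125732421875) (267.064208984375, 193.16554260253906) (349.05450439453125, 338.5906677246094) tri w2,w3 (array([ 0.47024814, -0.42063528,  0.00114336]), [np.float64(0.0004973458037967937), np.float64(0.0004973458037967972)]) tri w3,scene (array([ 0.46980496, -0.42065085,  0.00556866]), [np.float64(0.0010553805451244463), np.float64(0.0010553805451243984)])
hole [251 183] [287 215]
hubring bbox [np.int64(0), np.int64(15)] [np.int64(54), np.int64(34)]
tool to cover [ 0.00128588 -0.0042217   0.12425514]
```

```bash
python3 -m handwheel '{"translation":[[0.001,-0.004,0.02],[0.001,-0.004,0.06],[0.001,-0.004,0.09],[0.001,-0.004,0.11],[0.001,-0.004,0.124],[0.001,-0.004,0.124],[0.001,-0.004,0.124]],"twist":[0,0,0,0,0,0,0]}' 0.062 && python3 -m handwheel '{"translation":[[0,0,0],[0,0,0],[0,0,0],[0,0,0],[0,0,0]],"twist":[0,0,0,0,0]}' 0.03
```

```text
time_s: 3.6
ee_pos: [0.4692, -0.4212, 0.0376]
tool_rot: [0.001, 0.234, 0.972, -0.0]
wrist_force: [0.5, -0.6, 1.1]
width: 0.0619
finger_force: 0.0
time_s: 4.1
ee_pos: [0.4694, -0.4214, 0.038]
tool_rot: [0.001, 0.234, 0.972, -0.001]
wrist_force: [-0.6, 4.0, 16.0]
width: 0.0418
finger_force: 58.5
```

```bash
python3 -m handwheel '{"translation":[[0,0,-0.03],[0,0,-0.07],[0,0,-0.11],[0,0,-0.13],[0,0,-0.13],[0,0,-0.13]],"twist":[0,0,0,0,0,0]}'
python3 - <<'E'
from h import *
import json
P=camera_params("wrist");w=grab_frame("wrist");s=get_state();print(s["ee_pos"],s["tool_rot"],s["width"],s["wrist_force"])
json.dump({k:np.array(v).tolist() for k,v in P.items()},open("P4.json","w"));cv2.imwrite("pics/w4.png",w)
cv2.imwrite("pics/s4.png",grab_frame("scene"))
E
```

```text
time_s: 4.7
ee_pos: [0.4684, -0.4207, 0.1659]
tool_rot: [0.0, 0.234, 0.972, -0.0]
wrist_force: [0.0, 1.0, -4.2]
width: 0.0419
finger_force: 62.7
[ 0.46814228 -0.42037913  0.16495398] [-6.43246735e-04  2.34201141e-01  9.72187858e-01  4.25971684e-04] 0.04173848215745909 [-1.1648275  -0.6931006  -4.39119988]
```

View pics/w4.png

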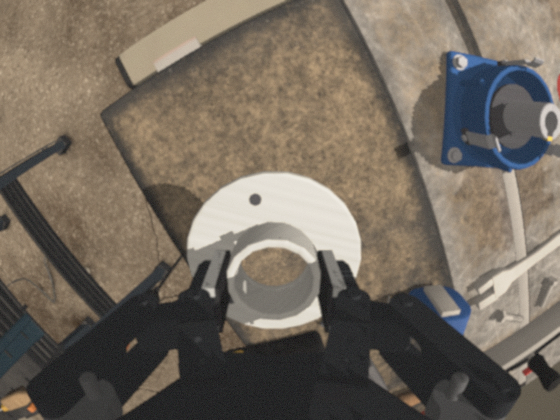

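```bash
python3 -m handwheel '{"translation":[[-0.005,0.04,0],[-0.01,0.085,0],[-0.02,0.13,0],[-0.027,0.175,0],[-0.027,0.205,0],[-0.027,0.218,0],[-0.027,0.218,0],[-0.027,0.218,0]],"twist":[0,0,0,0,0,0,0,0]}'
python3 - <<'E'
from m import *
P=camera_params("wrist");w=grab_frame("wrist");s=get_state();print(s["ee_pos"],s["tool_rot"],s["width"],s["wrist_force"])
json.dump({k:np.array(v).tolist() for k,v in P.items()},open("P5.json","w"));cv2.imwrite("pics/w5.png",w)
P4=json.load(open("P4.json"));w4=cv2.imread("pics/w4.png")
c=blob(w4,(170,160,380,258),wh);c=c[(c[:,1]<250)]
c=c[[np.linalg.norm(q-[274,250])>70 for q in c]]
for z in(.140,.143,.146):
    q=circ(np.array([plane("wrist",p,z,P4) for p in c]));print(z,q,q[0][:2]-[.4683,-.4205])
E
```

```text
time_s: 5.6
ee_pos: [0.5913, -0.2396, 0.1651]
tool_rot: [-0.001, 0.234, 0.972, -0.0]
wrist_force: [-0.4, -0.0, -3.5]
width: 0.0417
finger_force: 62.8
[ 0.59122188 -0.23999484  0.16531174] [-5.85115969e-04  2.34533111e-01  9.72107955e-01 -3.72490017e-05] 0.04166260835667124 [ 0.05480675 -1.12392749 -3.51220094]
0.14 (array([ 0.46795625, -0.41892568,  0.04543322]), np.float64(0.00013934016169529507)) [-0.00034375  0.00157432]
0.143 (array([ 0.46659296, -0.41823544,  0.04451917]), np.float64(0.00013653807544841616)) [-0.00170704  0.00226456]
0.146 (array([ 0.46522967, -0.4175452 ,  0.04360512]), np.float64(0.00013373592214544852)) [-0.00307033  0.0029548 ]
```

View pics/w5.png

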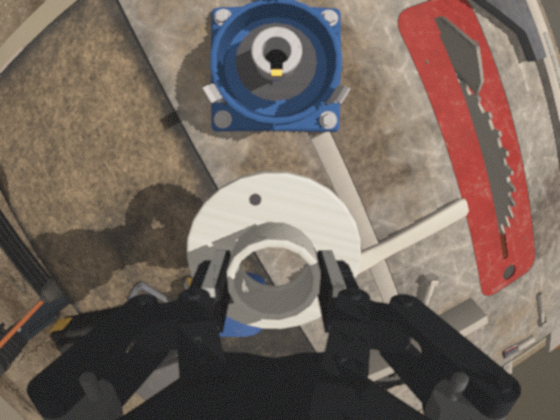

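View: hub ring about (277,48) with the dab at (277,71), rim about (276,57). The cover is level in the grip, with the plate rim unobstructed above.

Run:
```python
from m import *
P5=json.load(open("P5.json"));w5=cv2.imread("pics/w5.png")
h=cv2.cvtColor(w5,cv2.COLOR_BGR2HSV)
c=blob(w5,(245,20,310,78),wh);print(c.min(0),c.max(0));e=cv2.fitEllipse(c[c[:,1]<64].astype(np.float32));print(e)
for z in(.088,.094):print("hub",z,circ(np.array([plane("wrist",p,z,P5) for p in c[c[:,1]<64]])))
print("tri w2,w5",tri([ray("wrist",e[0],P5),ray("wrist",(409.9,249.9),P2)]),"w5,scene",tri([ray("wrist",e[0],P5),ray("scene",(297.6,254.4))]))
y=cv2.inRange(h,(18,110,110),(35,255,255));ys,xs=np.nonzero(y[60:85,260:295]);Y=plane("wrist",(xs.mean()+260,ys.mean()+60),.094,P5);H=plane("wrist",e[0],.094,P5);d=Y-H;print("dab",Y,np.degrees(np.arctan2(d[1],d[0])),np.linalg.norm(d))
b=bl(h)[0:140,200:350];k=max(cv2.findContours(b,0,1)[0],key=cv2.contourArea)[:,0]+[200,0];f=[]
for t in((-1,1),(1,1)):
    q=k[(k@np.array(t)).argmax()];f.append(plane("wrist",q,.01,P5));print(q)
v=f[1]-f[0];print("flange edge",np.degrees(np.arctan2(v[1],v[0])),np.linalg.norm(v),"centre est",(f[0]+f[1])/2+.056*np.array([-v[1],v[0],0])/np.linalg.norm(v))
cc=blob(w5,(170,160,380,258),wh);cc=cc[cc[:,1]<250];cc=cc[[np.linalg.norm(q-[274,250])>70 for q in cc]]
q=circ(np.array([plane("wrist",p,.141,P5) for p in cc]));print("cover",q);print("H",H,"delta tool",totool(np.array(get_state()["ee_pos"])+[*(H[:2]-q[0][:2]),0]))
```

```text
[252.  26.] [302.  73.]
((276.6600036621094, 46.37118911743164), (37.94987106323242, 49.15827560424805), 90.6327896118164)
hub 0.088 (array([ 0.49088466, -0.18497974,  0.01270061]), np.float64(0.0027426478245018556))
hub 0.094 (array([ 0.49186289, -0.18553734,  0.01231874]), np.float64(0.0026616870795194516))
tri w2,w5 (array([ 0.49251309, -0.18609077,  0.09509601]), [np.float64(0.0004127931837772802), np.float64(0.00041279318377730176)]) w5,scene (array([ 0.49338412, -0.18747993,  0.09176257]), [np.float64(0.0025587716002159417), np.float64(0.0025587716002159326)])
dab [ 0.50615105 -0.19307089  0.094     ] -28.194838833665237 0.01582323202012856
[225 129]
[338 119]
flange edge 68.28530604295835 0.09734552300166734 centre est [ 0.48778027 -0.18354869  0.01      ]
cover (array([ 0.59231449, -0.23203081,  0.05018995]), np.float64(0.003421978878444964))
H [ 0.4922053  -0.18559486  0.094     ] delta tool [ 0.11026995 -0.00432063  0.00012501]
```

```bash
python3 -m handwheel '{"translation":[[0.04,0.001,0],[0.08,0.001,0],[0.1,0.001,0],[0.11,0.001,0],[0.11,0.001,0],[0.11,0.001,0]],"twist":[0,0,0,0,0,0]}'
python3 - <<'E'
from h import *
s=get_state();print(s["ee_pos"],s["wrist_force"]);w=grab_frame("wrist");cv2.imwrite("pics/w6.png",w);cv2.imwrite("pics/s6.png",grab_frame("scene"))
P=camera_params("wrist");print(proj("wrist",np.array([.4935,-.1875,.094])),proj("wrist",np.array(s["ee_pos"])-[0,0,.002]))
g=cv2.cvtColor(w,cv2.COLOR_BGR2GRAY)[225:310:5,220:330:5];print(g)
E
```

```text
time_s: 6.25
ee_pos: [0.4954, -0.1893, 0.1662]
tool_rot: [0.001, 0.235, 0.972, -0.0]
wrist_force: [1.3, -1.5, -4.1]
width: 0.0417
finger_force: 62.8
[ 0.49544309 -0.18927851  0.1661909 ] [ 1.25235902 -1.4631676  -4.06446173]
[272.45105225 223.72543648] [270.45482074 284.89036834]
[[210 210 212 211 204 203 190 131 124 113 123 124 130 146 170 206 207 208
  210 210 208 208]
 [208 206 205 207 180 124 101 104 112 116 125 133 135 146 151 153 174 203
  203 206 211 211]
 [177 168 151 121 117 106 103 108 110 120 125 134 140 147 151 153 156 177
  211 210 208 205]
 [133 124 122 157 100 105 107 112 135 183 199 197 187 182 156 160 160 168
  180 204 207 212]
 [122 127 124 106  98 107 185 208 213 207 202 200 200 207 213 209 170 164
  166 201 209 205]
 [112 101 112 101 118 197 209 164  95  66  61  58  59  61 139 199 204 211
  166 132 130 148]
 [116  57  64 132 202 203 101  92  95  84  74  70  73  79  95  97 159 207
  209 163  34 116]
 [117  35  90 205 197 153 128 124 115 117 100  99 104 123 132 124 136 163
  210 199  31 100]
 [107  42 166 213 117 132 107 116 118 124 118 118 130 125 122 124 124 138
  153 132  39  59]
 [ 59  48 201 202 101 102 107  95 111 118 118 113 109 116 126 115 121 107
   96 118  71  35]
 [ 36  50 202 147  98 104 119 119 119 120 118 130 128 130 125 122 117 104
   99 120  86  29]
 [ 40  36 123 100  98  96 105 119 132 124 120 108 117 118 133 104 105  99
   96 118  68  30]
 [ 46  35 121  98  98 159 103 109 104 109 113 106 108 106 110 103 102 100
   97 117  59  21]
 [ 41  25 119 113  97 119 103 103 105 109 104 109 113 104 104 101 103 102
   99 120  44  30]
 [ 41  26  79 121 103 102 102 106 102 102 106 107 102 103 100 102 104 101
  116 123  26  28]
 [ 39  38  53 116 115 102 103 103 105 103 105 104 106 101 101 103 105 109
  121 199  31  32]
 [ 33  31 114 120 120 120 106 106 103 105 105 108 101 108 104 106 112 122
  164 205  74  34]]
```

Run:
```python
from m import *
s6=cv2.imread("pics/s6.png");p=proj("scene",np.array([.4945,-.189,.142])).astype(int);print(p)
c=blob(s6,(p[0]-50,p[1]-25,p[0]+50,p[1]+45),wh);print(c.min(0),c.max(0))
c=c[c[:,1]>p[1]]
for z in(.138,.142):print(circ(np.array([plane("scene",q,z) for q in c])))
# hub & rim in scene0
h=blob(a,(280,240,315,262),lambda h:((h[...,1]<60)&(h[...,2]>130)).astype(np.uint8)*255);print(h.min(0),h.max(0),circ(np.array([plane("scene",q,.094) for q in h])))
b=blob(a,(270,230,330,300),bl);
b=blob(a,(265,230,330,300),bl);f=[b[(b@np.array(t)).argmax()] for t in((-1,.3),(0,1),(1,.3))];print([ (q.tolist(),plane("scene",q,.01).round(4).tolist()) for q in f])
```

```text
[297 243]
[257. 232.] [299. 258.]
(array([ 0.4137574 , -0.20719403,  0.05627283]), np.float64(0.007404918834956505))
(array([ 0.4122122 , -0.20930813,  0.05606562]), np.float64(0.007377751674643703))
[280. 240.] [288. 245.] (array([ 0.48895088, -0.14164597,  0.01143291]), np.float64(0.0018806794834802616))
[([279.0, 284.0], [0.4309, -0.1894, 0.01]), ([280.0, 285.0], [0.4311, -0.1935, 0.01]), ([282.0, 285.0], [0.4353, -0.1969, 0.01])]
```

```bash
python3 -m handwheel '{"translation":[[0.001,0,0.015],[0.001,0,0.03],[0.001,0,0.045],[0.001,0,0.055],[0.001,0,0.06],[0.001,0,0.06]],"twist":[0,0,0,0,0,0]}'
```

```text
time_s: 6.95
ee_pos: [0.4937, -0.1878, 0.1055]
tool_rot: [-0.0, 0.234, 0.972, 0.0]
wrist_force: [-0.5, -0.1, -3.6]
width: 0.042
finger_force: 62.8
```

```bash
python3 -m handwheel '{"translation":[[0,0,0.002],[0,0,0.004],[0,0,0.005],[0,0,0.005]],"twist":[0,0,0,0]}'; python3 -m handwheel '{"translation":[[0,0,0.002],[0,0,0.003],[0,0,0.004],[0,0,0.004]],"twist":[0,0,0,0]}'
```

```text
time_s: 7.35
ee_pos: [0.4936, -0.1877, 0.1011]
tool_rot: [0.0, 0.234, 0.972, -0.0]
wrist_force: [0.0, -0.1, -4.3]
width: 0.0417
finger_force: 62.8
time_s: 7.75
ee_pos: [0.4937, -0.1877, 0.097]
tool_rot: [0.0, 0.234, 0.972, -0.0]
wrist_force: [-0.0, -1.1, -2.1]
width: 0.0419
finger_force: 63.0
```

```bash
python3 -m handwheel '{"translation":[[0,0,0.001],[0,0,0.002],[0,0,0.003],[0,0,0.003]],"twist":[0,0,0,0]}'; python3 -m handwheel '{"translation":[[0,0,0.001],[0,0,0.002],[0,0,0.002]],"twist":[0,0,0]}'
```

```text
time_s: 8.15
ee_pos: [0.4934, -0.1876, 0.0937]
tool_rot: [-0.0, 0.234, 0.972, 0.0]
wrist_force: [0.9, 0.0, -6.2]
width: 0.0417
finger_force: 62.6
time_s: 8.45
ee_pos: [0.4935, -0.1877, 0.0918]
tool_rot: [-0.0, 0.234, 0.972, 0.0]
wrist_force: [0.7, -0.3, -5.3]
width: 0.0419
finger_force: 62.7
```

```bash
python3 -m handwheel '{"translation":[[0,0,0.001],[0,0,0.002],[0,0,0.002]],"twist":[0,0,0]}'; python3 -m handwheel '{"translation":[[0,0,0.001],[0,0,0.002],[0,0,0.002]],"twist":[0,0,0]}'
```

```text
time_s: 8.75
ee_pos: [0.4935, -0.1877, 0.0898]
tool_rot: [-0.0, 0.234, 0.972, -0.0]
wrist_force: [1.3, -0.1, -4.5]
width: 0.0419
finger_force: 62.6
time_s: 9.05
ee_pos: [0.4935, -0.1876, 0.0883]
tool_rot: [-0.0, 0.234, 0.972, 0.0]
wrist_force: [-1.2, 1.7, 6.2]
width: 0.042
finger_force: 63.8
```

```bash
python3 -m handwheel '{"translation":[[0,0,0.001],[0,0,0.001],[0,0,0.001]],"twist":[0,0,0]}'; python3 -m handwheel '{"translation":[[0,0,0.001],[0,0,0.001],[0,0,0.001]],"twist":[0,0,0]}'
```

```text
time_s: 9.35
ee_pos: [0.4935, -0.1876, 0.0881]
tool_rot: [0.0, 0.234, 0.972, -0.0]
wrist_force: [-6.7, 3.0, 26.2]
width: 0.0419
finger_force: 65.7
time_s: 9.65
ee_pos: [0.4936, -0.1876, 0.088]
tool_rot: [0.001, 0.234, 0.972, -0.0]
wrist_force: [-11.4, 5.3, 46.6]
width: 0.0416
finger_force: 67.6
```

```bash
python3 -m handwheel '{"translation":[[0,0,-0.001],[0,0,-0.002],[0,0,-0.002]],"twist":[0,0,0]}'; python3 -m handwheel '{"translation":[[0,0,0],[0,0,0],[0,0,0],[0,0,0]],"twist":[0,0,0,0]}' 0.056; python3 -m handwheel '{"translation":[[0,0,-0.02],[0,0,-0.05],[-0.04,0,-0.09],[-0.08,0,-0.12],[-0.1,0,-0.12],[-0.1,0,-0.12],[-0.1,0,-0.12]],"twist":[0,0,0,0,0,0,0]}'
python3 - <<'E'
from m import *
P=camera_params("wrist");w=grab_frame("wrist");s=get_state();print(s["ee_pos"],s["wrist_force"])
json.dump({k:np.array(v).tolist() for k,v in P.items()},open("P7.json","w"));cv2.imwrite("pics/w7.png",w);sc=grab_frame("scene");sd=grab_frame("side");cv2.imwrite("pics/s7.png",sc);cv2.imwrite("pics/d7.png",sd)
q=proj("wrist",np.array([.4935,-.1876,.07]),P).astype(int);r=proj("scene",np.array([.4935,-.1876,.07])).astype(int);print(q,r)
y0=max(0,q[1]-75);A=cv2.resize(w[y0:y0+150,q[0]-100:q[0]+100],(800,600),interpolation=cv2.INTER_CUBIC)
B=cv2.resize(sc[r[1]-45:r[1]+45,r[0]-60:r[0]+60],(400,300),interpolation=cv2.INTER_CUBIC)
cv2.imwrite("pics/m7.png",np.vstack([cv2.resize(A,(400,300)),B]))
c=blob(w,(q[0]-90,y0,q[0]+90,min(y0+165,230)),wh);print(c.min(0),c.max(0))
for z in(.060,.064,.068):print(z,circ(np.array([plane("wrist",p,z,P) for p in c])))
E
```

```text
time_s: 9.95
ee_pos: [0.4936, -0.1876, 0.0883]
tool_rot: [0.0, 0.234, 0.972, 0.0]
wrist_force: [-3.3, 1.9, 10.9]
width: 0.0417
finger_force: 64.1
time_s: 10.35
ee_pos: [0.4936, -0.1877, 0.0879]
tool_rot: [-0.0, 0.234, 0.972, 0.0]
wrist_force: [-0.2, 0.2, -0.1]
width: 0.0558
finger_force: 0.0
time_s: 11.05
ee_pos: [0.5822, -0.2331, 0.2074]
tool_rot: [-0.001, 0.234, 0.972, 0.0]
wrist_force: [0.4, -0.4, -0.5]
width: 0.0563
finger_force: 0.0
[ 0.58166396 -0.23272134  0.20717829] [-0.82528615  0.37077499 -0.28531685]
[272  77] [296 258]
[182.   2.] [361. 133.]
0.06 (array([ 0.48334276, -0.18433986,  0.05632399]), np.float64(0.011234721793102536))
0.064 (array([ 0.48380046, -0.18452751,  0.05549358]), np.float64(0.011068774066894374))
0.068 (array([ 0.48425767, -0.1847161 ,  0.05466342]), np.float64(0.01090282346849196))
```

```bash
python3 -m handwheel '{"translation":[[0.02,0.04,-0.02],[0.24,0.42,-0.06],[0.24,0.42,-0.06],[0.24,0.42,-0.06],[0.24,0.42,-0.06],[0.24,0.42,-0.06],[0.24,0.42,-0.06],[0.24,0.42,-0.06]],"twist":[0,0,0,0,0,0,0,0]}'
python3 - <<'E'
from m import *
print("can",plane("scene",(247,137),0),"glue",plane("scene",(303,128),0))
print(totool([.553,.251,.22]))
w1=cv2.imread("pics/w1.png");P1=json.load(open("P1.json"));h=cv2.cvtColor(w1,cv2.COLOR_BGR2HSV)
y=cv2.inRange(h,(18,90,90),(35,255,255))[270:295,335:360];ys,xs=np.nonzero(y);print(len(xs),xs.mean()+335,ys.mean()+270)
Y=plane("wrist",(xs.mean()+335,ys.mean()+270),.07,P1);d=Y-[.4637,.2965,.07];print(Y,np.degrees(np.arctan2(d[1],d[0])),np.linalg.norm(d))
E
```

```text
time_s: 12.0
ee_pos: [0.5636, 0.1614, 0.2598]
tool_rot: [-0.0, 0.234, 0.972, -0.0]
wrist_force: [0.9, -0.7, -0.1]
width: 0.0558
finger_force: 0.0
can [0.70980722 0.34108027 0.        ] glue [0.88700537 0.25414057 0.        ]
[0.05016687 0.0749486  0.03975228]
43 347.8139534883721 281.74418604651163
[0.49382128 0.29861093 0.07      ] 4.008784237464343 0.03019515889274024
```

```bash
python3 -m handwheel '{"translation":[[0.03,0.035,0.02],[0.05,0.075,0.04],[0.05,0.075,0.04],[0.05,0.075,0.04],[0.05,0.075,0.04]],"twist":[0,0,0,0,0]}'
python3 - <<'E'
from m import *
print("purple",plane("scene",(219.5,160.5),0),"red",plane("scene",(178,161),0))
P=camera_params("wrist");w=grab_frame("wrist");s=get_state();print(s["ee_pos"],s["tool_rot"])
json.dump({k:np.array(v).tolist() for k,v in P.items()},open("P8.json","w"));cv2.imwrite("pics/w8.png",w)
q=proj("wrist",np.array([.4637,.2965,.09]),P).astype(int);print(q)
sc=cv2.imread("pics/s7.png");w7=cv2.imread("pics/w7.png");sd=cv2.imread("pics/side0.png")
R=lambda i,x,y,sx:cv2.resize(i[max(y,0):max(y,0)+sx*3//4,max(x,0):max(x,0)+sx],(400,300),interpolation=cv2.INTER_CUBIC)
x0,y0=q[0]-80,q[1]-60;print("crop origin",max(x0,0),max(y0,0))
cv2.imwrite("pics/last.png",np.vstack([np.hstack([R(w7,192,2,160),R(sc,236,213,120)]),np.hstack([R(w,x0,y0,160),cv2.resize(w,(400,300))])]))
E
```

```text
time_s: 12.5
ee_pos: [0.5544, 0.2483, 0.22]
tool_rot: [0.0, 0.234, 0.972, -0.0]
wrist_force: [0.0, -0.2, 1.0]
width: 0.0561
finger_force: 0.0
purple [0.57331307 0.30734727 0.        ] red [0.46600668 0.39248149 0.        ]
[0.55464234 0.24805527 0.22018185] [1.93542115e-04 2.34728853e-01 9.72060866e-01 1.26928169e-05]
[274  72]
crop origin 194 12
```

View pics/last.png

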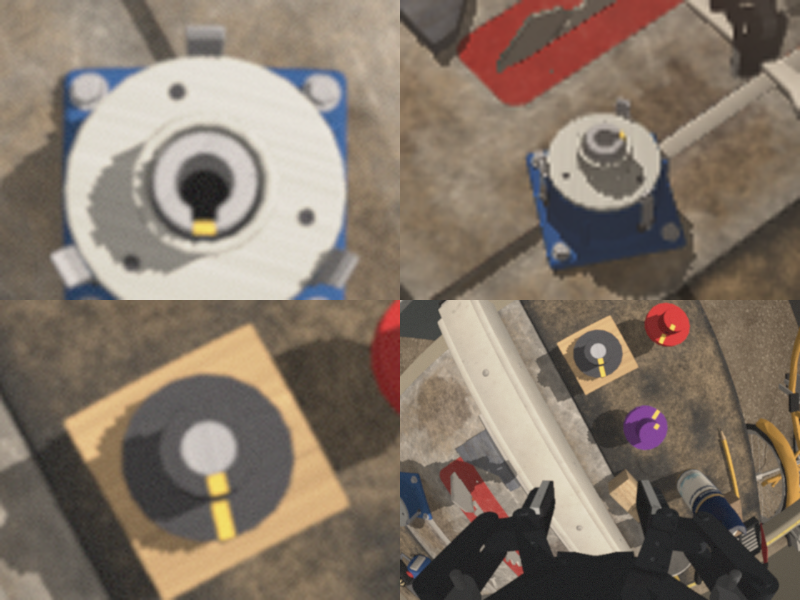

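The picture shows the cover seated level on the housing with the three clips over its edge. The hub is centred in the collar: ring centre crop (206,182), dab (204,228). Lower left is the right pulley, dark in the wooden block: boss top crop (208,147), rim centre (208,157), stripe end (226,238). Red (667,325) and purple (646,428) stay clear.

Run:
```python
from m import *
P7=json.load(open("P7.json"));P8=json.load(open("P8.json"));P1=json.load(open("P1.json"))
H=plane("wrist",(192+206.5*.4,2+182.5*.4),.094,P7);D=plane("wrist",(192+204*.4,2+228*.4),.094,P7);d=D-H
print("hub",H,np.degrees(np.arctan2(d[1],d[0])),np.linalg.norm(d))
u=lambda x,y:(194+x*.4,12+y*.4)
B=plane("wrist",u(208,147),.098,P8);R=plane("wrist",u(208,157.5),.07,P8);E=plane("wrist",u(226,238),.07,P8);
print("boss",B,"rim",R,"r",np.linalg.norm(plane("wrist",u(122,157),.07,P8)-plane("wrist",u(294,157),.07,P8))/2)
for C in(B,R):
    d=E-C;print("key",np.degrees(np.arctan2(d[1],d[0])),np.hypot(d[0],d[1]))
I=plane("wrist",u(219,198),.07,P8);d=E-I;print("stripe dir",np.degrees(np.arctan2(d[1],d[0])))
print(tri([ray("wrist",u(208,147),P8),ray("wrist",(347.5,269),P1)]),tri([ray("wrist",u(208,147),P8),ray("side",(259,239))]))
print(totool([*((B+R)/2)[:2],.0925]))
```

```text
hub [ 0.49470723 -0.18617975  0.094     ] -30.134201713957992 0.013329255224551376
boss [0.46429609 0.29869467 0.098     ] rim [0.46497215 0.29869882 0.07      ] r 0.028379742543113238
key -14.283137680925675 0.028407203434504095
key -14.635780534934751 0.027753590097161013
stripe dir -17.174695129907946
(array([0.46383448, 0.29895225, 0.09279131]), [np.float64(4.488409443392823e-05), np.float64(4.488409443391793e-05)]) (array([0.46323396, 0.29822628, 0.0965355 ]), [np.float64(0.0010823283782562803), np.float64(0.0010823283782561627)])
[0.10324683 0.00397179 0.12764408]
```

```bash
python3 -m handwheel '{"translation":[[0.04,0.002,0],[0.08,0.003,0],[0.103,0.003,0.03],[0.103,0.003,0.07],[0.103,0.003,0.1],[0.103,0.003,0.12],[0.103,0.003,0.127],[0.103,0.003,0.127]],"twist":[0,0,0,0,0,0,0,0]}' 0.06 && python3 -m handwheel '{"translation":[[0,0,0],[0,0,0],[0,0,0],[0,0,0],[0,0,0],[0,0,0]],"twist":[0,0,0,0,0,0]}' 0.015
```

```text
time_s: 13.35
ee_pos: [0.4644, 0.2979, 0.0926]
tool_rot: [-0.0, 0.235, 0.972, -0.0]
wrist_force: [0.5, 0.6, 1.6]
width: 0.0596
finger_force: 0.0
time_s: 13.95
ee_pos: [0.4649, 0.2988, 0.0942]
tool_rot: [0.001, 0.234, 0.972, 0.001]
wrist_force: [-0.6, -3.3, 11.6]
width: 0.0284
finger_force: 58.3
```

```bash
python3 -m handwheel '{"translation":[[0,0,-0.02],[0,0,-0.05],[0,0,-0.09],[0,0,-0.13],[0,0,-0.14],[0,0,-0.14],[0,0,-0.14]],"twist":[0,0,0,0,0,0,0]}'
python3 - <<'E'
from m import *
P=camera_params("wrist");w=grab_frame("wrist");s=get_state();print(s["ee_pos"],s["tool_rot"],s["width"],s["wrist_force"],s["wrist_torque"])
json.dump({k:np.array(v).tolist() for k,v in P.items()},open("P9.json","w"));cv2.imwrite("pics/w9.png",w)
h=cv2.cvtColor(w,cv2.COLOR_BGR2HSV);y=cv2.inRange(h,(20,110,110),(35,255,255))
n,l,st,ce=cv2.connectedComponentsWithStats(y)
for i in range(1,n):
    if st[i,4]>40 and abs(ce[i][0]-273)<90 and ce[i][1]>150:print(st[i],ce[i])
E=np.array(s["ee_pos"])
for o in(.006,-.022):print(o,proj("wrist",E+[0,0,o],P),proj("wrist",E+[.029*np.cos(np.radians(-15)),.029*np.sin(np.radians(-15)),o],P))
E
```

```text
time_s: 14.65
ee_pos: [0.4635, 0.2983, 0.2316]
tool_rot: [-0.001, 0.234, 0.972, -0.001]
wrist_force: [0.1, -0.0, -5.5]
width: 0.0284
finger_force: 60.8
[0.46332752 0.29823498 0.23108651] [-1.04515805e-03  2.34207870e-01  9.72185580e-01 -8.82936856e-04] 0.027931088975697044 [-0.72620625 -0.10025296 -4.9136386 ] [-0.02962981  0.00367172  0.02467046]
[354 159   8  12  49] [357.24489796 164.7755102 ]
[273 305  13  11 119] [279.12605042 310.28571429]
0.006 [270.51145291 293.56872851] [283.65035392 342.59552286]
-0.022 [271.03123003 263.32368382] [282.36143797 308.80904857]
```

Run:
```python
from m import *
P9=json.load(open("P9.json"));w=cv2.imread("pics/w9.png")
g=cv2.cvtColor(w,cv2.COLOR_BGR2GRAY);print(g[264:330:4,236:312:4])
h=cv2.cvtColor(w,cv2.COLOR_BGR2HSV)
m=((h[...,1]<50)&(h[...,2]>105)).astype(np.uint8)[265:325,240:306];n,l,st,ce=cv2.connectedComponentsWithStats(m)
for i in range(1,n):
    if st[i,4]>60:print(st[i][:2]+[240,265],st[i][2:],ce[i]+[240,265])
```

```text
[[113  41  40  52  55  61  88  90  90  87  89  91  95  90  76  72  47  29
   44]
 [ 93  36  46  51  89  90  90  92  90  88  87  93  93  92  89  90  54  38
   41]
 [ 66  39  54  89  90  92  94  92  92  90  90  89  95  91  84  63  55  43
   33]
 [ 49  42  77  94  93  91  90 122 168 169 123  97  79  57  54  57  60  47
   37]
 [ 38  47  89  88  73  90 162 162 120 112 117 116 115  76  55  54  59  47
   26]
 [ 38  39  61  61  57  82 116 113 111 111 118 113 114 115  60  53  57  58
   32]
 [ 57  37  61  52  56 109 119 117 118 111 114 113 115 116  82  59  56  56
   28]
 [ 51  37  57  59  56 108 118 116 115 108 115 115 113 116  82  56  58  52
   32]
 [ 40  32  58  58  55  83 118 133 115 115 109 117 114 112  63  58  54  55
   30]
 [ 37  31  62  57  56  57 160 186 116 116 111 117 115  81  60  57  55  45
   34]
 [ 38  30 154  79  55  78  87  80 105 114 115 117  76  59  57  63  56  50
   33]
 [ 42  33 181 166  94  58  52  55  56  84 132 132 108  52  57  56  49  70
   32]
 [ 48  42 187 178 175 130  69  57  58  61 131 132 129  66  76  64  87  83
   26]
 [ 34  56 194 184 178 172 162 130 122 118 135 112 105  94  87  92  98  92
   30]
 [ 36 116 196 188 183 179 170 161 142 121  97 103 103  91  93  93  96  98
   37]
 [ 43 172 212 195 189 183 175 170 135  90  89  89  95  93  87  92  97 103
   46]
 [ 64 170 219 204 194 188 183 172 168  95  87  90  95  94  86 100 127 191
   87]]
[256 274] [ 36  32 879] [272.88964733 289.62457338]
[240 302] [ 46  23 470] [254.95744681 316.72340426]
```

```bash
python3 -m handwheel '{"translation":[[-0.025,-0.042,0],[-0.05,-0.084,0],[-0.075,-0.126,0],[-0.1,-0.168,0],[-0.125,-0.21,0],[-0.15,-0.252,0],[-0.175,-0.294,0],[-0.2,-0.336,0]],"twist":[0,0,0,0,0,0,0,0]}' && python3 -m handwheel '{"translation":[[-0.02,-0.035,0],[-0.035,-0.06,0.01],[-0.048,-0.082,0.02],[-0.048,-0.082,0.03],[-0.048,-0.082,0.04],[-0.048,-0.082,0.04]],"twist":[0,0,5,10,14,14]}'
python3 - <<'E'
from h import *
s=get_state();print(s["ee_pos"],s["tool_rot"],s["wrist_force"]);print(totool([.4942,-.1875,.18]))
E
```

```text
time_s: 15.5
ee_pos: [0.4883, -0.0933, 0.2312]
tool_rot: [-0.001, 0.234, 0.972, 0.0]
wrist_force: [1.1, -0.3, -5.4]
width: 0.028
finger_force: 61.1
time_s: 16.1
ee_pos: [0.4932, -0.1859, 0.1901]
tool_rot: [-0.003, 0.352, 0.936, 0.0]
wrist_force: [0.4, -0.7, -5.1]
width: 0.0278
finger_force: 61.2
[ 0.49320978 -0.18594488  0.19008247] [-2.52590904e-03  3.51765389e-01  9.36084744e-01  2.88641789e-04] [ 0.42821624 -0.72320828 -5.078316  ]
[-0.00181902 -0.00050567  0.01007425]
```

```bash
python3 -m handwheel '{"translation":[[-0.0018,-0.0005,0],[-0.0018,-0.0005,0.005],[-0.0018,-0.0005,0.01],[-0.0018,-0.0005,0.015],[-0.0018,-0.0005,0.018],[-0.0018,-0.0005,0.02],[-0.0018,-0.0005,0.02]],"twist":[0,0,0,0,0,0,0]}'; python3 -m handwheel '{"translation":[[0,0,0.002],[0,0,0.004],[0,0,0.006],[0,0,0.006]],"twist":[0,0,0,0]}'
```

```text
time_s: 16.8
ee_pos: [0.4956, -0.1879, 0.1725]
tool_rot: [-0.0, 0.351, 0.936, 0.0]
wrist_force: [-0.2, -0.7, -4.5]
width: 0.0278
finger_force: 61.2
time_s: 17.2
ee_pos: [0.4955, -0.1879, 0.1665]
tool_rot: [-0.0, 0.351, 0.936, -0.0]
wrist_force: [0.0, 0.1, -4.3]
width: 0.028
finger_force: 61.3
```

```bash
python3 -m handwheel '{"translation":[[0.001,-0.0004,0.001],[0.001,-0.0004,0.003],[0.001,-0.0004,0.005],[0.001,-0.0004,0.005]],"twist":[0,0,0,0]}'; python3 -m handwheel '{"translation":[[0,0,0.002],[0,0,0.004],[0,0,0.006],[0,0,0.006]],"twist":[0,0,0,0]}'
```

```text
time_s: 17.6
ee_pos: [0.4945, -0.1875, 0.1614]
tool_rot: [-0.0, 0.351, 0.936, 0.0]
wrist_force: [0.3, 0.5, -4.8]
width: 0.0279
finger_force: 61.3
time_s: 18.0
ee_pos: [0.4946, -0.1875, 0.1554]
tool_rot: [-0.0, 0.351, 0.936, 0.0]
wrist_force: [-0.3, -0.4, -4.5]
width: 0.0276
finger_force: 61.3
```

No contact, and the shaft is about 18 mm in the bore. Next is the key.

```bash
python3 -m handwheel '{"translation":[[0,0,0.001],[0,0,0.003],[0,0,0.005],[0,0,0.005]],"twist":[0,0,0,0]}'; python3 -m handwheel '{"translation":[[0,0,0.001],[0,0,0.002],[0,0,0.003],[0,0,0.003]],"twist":[0,0,0,0]}'
```

```text
time_s: 18.4
ee_pos: [0.4945, -0.1875, 0.1504]
tool_rot: [-0.0, 0.351, 0.936, 0.0]
wrist_force: [-0.4, -0.2, -3.9]
width: 0.028
finger_force: 61.3
time_s: 18.8
ee_pos: [0.4946, -0.1876, 0.1476]
tool_rot: [-0.0, 0.351, 0.936, 0.0]
wrist_force: [0.9, -0.4, -5.7]
width: 0.0283
finger_force: 61.3
```

```bash
python3 -m handwheel '{"translation":[[0,0,0.002],[0,0,0.004],[0,0,0.006],[0,0,0.008],[0,0,0.008]],"twist":[0,0,0,0,0]}'; python3 -m handwheel '{"translation":[[0,0,0.002],[0,0,0.004],[0,0,0.006],[0,0,0.006]],"twist":[0,0,0,0]}'
```

```text
time_s: 19.3
ee_pos: [0.4945, -0.1875, 0.1394]
tool_rot: [-0.0, 0.351, 0.936, 0.0]
wrist_force: [0.1, -0.3, -4.6]
width: 0.0278
finger_force: 61.3
time_s: 19.7
ee_pos: [0.4945, -0.1875, 0.1334]
tool_rot: [-0.0, 0.351, 0.936, 0.0]
wrist_force: [0.5, -0.3, -5.2]
width: 0.0281
finger_force: 61.3
```

```bash
python3 -m handwheel '{"translation":[[0,0,0.001],[0,0,0.002],[0,0,0.003],[0,0,0.003]],"twist":[0,0,0,0]}'; python3 -m handwheel '{"translation":[[0,0,0.001],[0,0,0.002],[0,0,0.003],[0,0,0.003]],"twist":[0,0,0,0]}'
```

```text
time_s: 20.1
ee_pos: [0.4947, -0.1876, 0.1308]
tool_rot: [0.0, 0.351, 0.936, -0.0]
wrist_force: [-0.5, 0.6, -0.9]
width: 0.0276
finger_force: 61.4
time_s: 20.5
ee_pos: [0.4947, -0.1876, 0.1278]
tool_rot: [0.0, 0.351, 0.936, -0.0]
wrist_force: [-2.3, 0.2, 4.6]
width: 0.0279
finger_force: 61.8
```

```bash
python3 -m handwheel '{"translation":[[0,0,0.001],[0,0,0.002],[0,0,0.002]],"twist":[0,0,0]}'; python3 -m handwheel '{"translation":[[0,0,0.0005],[0,0,0.001],[0,0,0.001]],"twist":[0,0,0]}'
```

```text
time_s: 20.8
ee_pos: [0.4949, -0.1877, 0.127]
tool_rot: [0.001, 0.351, 0.936, -0.0]
wrist_force: [-9.3, 3.3, 30.7]
width: 0.0279
finger_force: 65.4
time_s: 21.1
ee_pos: [0.495, -0.1878, 0.1269]
tool_rot: [0.001, 0.351, 0.936, -0.0]
wrist_force: [-12.6, 5.1, 49.3]
width: 0.0281
finger_force: 67.3
```

```bash
python3 -m handwheel '{"translation":[[0,0,-0.001],[0,0,-0.001],[0,0,-0.001],[0,0,-0.001],[0,0,-0.001],[0,0,-0.001],[0,0,-0.001],[0,0,-0.001]],"twist":[0,0,0,0,0,0,0,0]}'
python3 - <<'E'
from m import *
P=camera_params("wrist");w=grab_frame("wrist");s=get_state();print(s["ee_pos"],s["wrist_force"],s["width"])
h=cv2.cvtColor(w,cv2.COLOR_BGR2HSV);m=((h[...,1]<50)&(h[...,2]>105)).astype(np.uint8)[265:325,240:306]
n,l,st,ce=cv2.connectedComponentsWithStats(m);i=1+st[1:,4].argmax();print("boss top now",st[i],ce[i]+[240,265],"(in hand before: 272.9,289.6)")
y=cv2.inRange(h,(20,110,110),(35,255,255))[295:325,250:300];ys,xs=np.nonzero(y);print("stripe",xs.mean()+250,ys.mean()+295,"before 279.1,310.3")
E
```

```text
time_s: 21.9
ee_pos: [0.4949, -0.1877, 0.127]
tool_rot: [0.001, 0.351, 0.936, -0.0]
wrist_force: [-7.6, 3.3, 29.9]
width: 0.028
finger_force: 64.6
[ 0.49486374 -0.18772564  0.12703982] [-8.18246061  3.24619457 31.18533645] 0.027934011142978252
boss top now [ 14   9  37  32 899] [272.69632925 289.27030033] (in hand before: 272.9,289.6)
stripe 279.1666666666667 310.3157894736842 before 279.1,310.3
```

The pulley has not slipped in the grip. The push stays at about 30 N against the hub's stop, at the expected height of 127 mm, so I'm handing in.

```bash
python3 -c "
from station import *
print(close_job())"
```

```text
the job is handed in; nothing more can be done
None
```

The cover is snapped level under all three clips, and the pulley is keyed and fully home, gripped and pressed at about 30 N with the hub at its stop; I handed the job in at about 22 s and did not touch the other tools.

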